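Tidy the retort clamps into the tray and set the counter to their number

ROBOT

A 6-joint arm with a two-finger parallel gripper is mounted at the origin on the work surface. World frame = base frame: x ahead of the robot, y to its left, z up, the work surface at z = 0. Lengths are in mm, angles in rad, forces in N, time in s.
With the tool pointing down it reaches from about 325 to 850 mm from the base axis. Payload 15.5 kg.
Tool frame: the origin (TCP) lies between the finger pads; the fingertips stand 22 mm ahead of it and the grasp point (between the pads) lies 3 mm ahead of it; z points along the fingers, y is the line along which they close (so a half turn about z gives the same grasp; the last joint's range is limited). The gripper opens to 91 mm and grips with 3 to 60 N. Pads are 32 mm wide; open, the fingers measure 118 mm over their backs; the gripper's body (76 mm by 178 mm) begins 60 mm behind the grasp point.
Start: joints at [1.147, 0.494, 1.345, -0, 1.302, -0.096], TCP at [201.221, 591.724, 235.915] pointing down, gripper open.
Joint ranges: [-2.91, 2.91], [-0.82, 2.16], [0.22, 2.67], [-1.22, 4.37], [0.12, 2.79], [-3.08, 3.08]. Speed limits (rad/s): [1.89, 1.89, 2.57, 3.01, 3.01, 3.01].

INTERFACE

Orientations are given as a unit quaternion [w, x, y, z].
In Python, from workcell import r, vision, nets gives the robot as it stands. The module is installed in compiled form; this text tells all that it offers.
- The arm moves only by the tool jog_arm, never from a script. Its argument "commands" is one flat list of numbers, 7 for each row, row after row: the shift along the tool's x, y, z in m, then the turn, a rotation vector about the tool's x, y, z in rad, then the finger opening in m, from 0 to 0.0912. In form: [dx, dy, dz, rx, ry, rz, claw, dx, dy, dz, rx, ry, rz, claw, ...]. A call has 1 to 20 rows; each row is the pose to reach, as a shift and turn from the pose commanded when the call began, along the tool's axes at that moment; what a row does not reach only later rows make up. A row lasts 1/12 s, in which the tool goes at most 41.7 mm and 7.16 degrees, less where a joint would pass 70% of its speed; a pose out of reach is approached as far as the arm can. A call with a gripper value outside its range is refused whole. The fingers move at their own pace and stop on an object; "grip_force" is the grip in N (left out, the last holds). Time passes only in rows, so rows that repeat a pose let the fingers close. It gives the time, the measured TCP pose, the force, the opening and the grip force at its end, in the units of the state.
- r.state(): the state, without advancing time (a new reading comes with each control period).
- vision.grab_frame(name): name is "scene" or "top"; returns a dict with "pixels" (420x560x3 uint8, red, green, blue), "camera_matrix" (3x3 intrinsics, pixels), "extrinsics" (4x4, takes a point from camera to world coordinates). Camera axes: x right, y down, z forward; pixel columns grow to the right and rows downward; lengths in mm; the calibration is good to about 2 mm. A picture is of the moment at which its call begins. There is no depth.
- r.close_job(): hands the job in; it is judged then, once.
Trained networks look in the newest picture that a camera, given by its name, has taken for a name from the list of things; names that differ only in an ending like _2 or _b are one class to them, and where a whole thing is asked for, a point or a joint stands for the part that bears it (a point fixed in the world has none). Each returns a list of dicts, best first, with "confidence" (0 to 1); they miss things now and then, are a little off and sometimes report something else, mostly with a low value. They report only what shows in the picture. A call takes as long as a camera call. They do not tell look-alikes from the thing itself.
- nets.search_frame(camera, label): "extent" ([centre column, centre row, width, height] in pixels, round what is visible of it).
- nets.regions_of(camera, label): "pixels" (420x560 bool, what is visible of it) and "extent" ([centre column, centre row, width, height] in pixels, round what is visible of it).
- nets.spot_point(camera, label): "centre" ([column, row] in pixels: a listed point, or the origin of a listed thing).
The state is a dict: "t": time; "joint_positions": joint angles; "qd": joint speeds; "joint_torque": joint torques, N m; "tcp_pos": TCP position; "tcp_rot": TCP orientation; "contact_force": force on the tool from outside, world axes, zero at the start; "moment": the same for the moment, N m; "width": opening from 0.0 (shut) to 1.0 (fully open); "grasp_force": force on a finger pad.
Only numpy, scipy, OpenCV 4.12 (cv2) and the standard library are available. Lean on these libraries where they do the work, as an engineer would, in place of code of your own. Each camera call takes 0.05 s, during which the arm holds its last target. There are 200 camera calls.

TASK

Put every retort clamp that lies on the bench into the white tray, each lying flat on the tray's floor; they are heavier towards the jaws, so try a low lift first, shift your grip to the balance point, carry each one level and do not drop it. Also press the counter's step button, time after time, until the drum shows at its mark the number of clamps in the tray, and leave the beaker, the bottle and the wooden box where they are.

Things in the scene. Friction and masses are not known exactly. Their poses are not given: they have to be found in the camera images.
- clamp_a_mid (a point): retort clamp lying flat, 180 mm long, 0.45 to 0.8 kg: bare square bar 14 mm thick between a two-pronged jaw head (44 wide, 40 tall) and a boss block (34 wide, 40 tall). Point: half-way along, on the bar's axis, 20 mm above what it lies on. x along the bar to the jaws, z up. Jaws x = 46 to 90 mm, bare bar -56 to 46, boss -90 to -56. Balances somewhere at x = 8 to 32 mm. None if absent
- clamp_b_mid (a point): another retort clamp, outside the same as clamp_a (same sizes, point and axes), but inside weighted otherwise: its balance point lies elsewhere between x = +8 and +32 mm and cannot be seen. None if this clamp is absent today
- clamp_c_mid (a point): a third retort clamp, the same outside as clamp_a (same sizes, point and axes), its balance point elsewhere between x = +8 and +32 mm. None if absent
- clamp_d_mid (a point): a fourth retort clamp, the same outside as clamp_a (same sizes, point and axes), its balance point elsewhere between x = +8 and +32 mm. None if absent
- tray_in (a point): centre of the inner floor of the white open tray, which is fast to the bench: inside 270 mm along its x axis and 215 mm along its y axis, floor 5 mm above the bench, walls 5 mm thick and 30 mm tall above the bench. Clamps laid along its y axis fit side by side, 60 to 70 mm apart
- counter: grey counter, fast to the bench, 112 mm along x, 98 mm along y, 92 mm tall. Origin at bench level under the middle of its drum's axis, which runs along its y. The drum fills y = -17 to +17 mm; the step button stands at x = -27, y = -40 mm
- button_top (a point): centre of the top of the counter's round black step button, 32 mm across, 114.5 mm above the bench when up, pressed straight down. The point goes down with the button; axes as the counter's
- step_button (a joint): travel of the step button, m: 0 up, 0.0175 fully down. It springs back by itself. About 3 N starts it, about 8 N push it through, a stop ends the travel. Each full press, let right up again, steps the drum on by one numeral; a short press (under about 15 mm) may not
- tally_drum (a joint): angle of the counter's white drum (84 mm wide), rad. Ten black numerals 0 to 9, 17 mm tall, read on its top between two small dark pointers (the mark), feet to the counter's -x side. Numeral n is there at n x 0.6283 (plus or minus whole turns). It clicks into these places and steps only forwards, 0.6283 a press, 0 following 9. It starts on one of 5 to 9: at -3.142 (5) up to -0.628 (9)
- beaker: glass beaker, 80 mm wide and 100 mm tall, origin at the centre of its underside; a bystander on the far side of the bench, to be left alone
- reagent_bottle: brown glass bottle with a white cap, 68 mm wide and 140 mm tall, origin at the centre of its underside; a bystander, to be left alone
- weight_box: closed wooden box, 70 x 110 x 50 mm, origin at the centre of its underside; a bystander, to be left alone
Things that resemble listed ones, but are neither listed nor needed, are in the scene too. Leave any purple look-alike of the part that bears clamp_a_mid alone.

How it is judged:
By the outcome, as a careful person would: the job done as asked, in the order asked, and still so for the second after the job is handed in, with the robot touching nothing.
Of clamp_a, clamp_b, clamp_c, clamp_d only 3 to 4 are there at a start; the rules pass over those that are not, and their reading is None.
At some moment in a run one of clamp_a, clamp_b, clamp_c, clamp_d may be knocked a few centimetres aside while the robot is not near it.
It also fails if it takes over 210 s, if anything falls off the work surface, if the arm or the gripper's body presses on something with over 40 N, if the wrist force passes 120 N, or if a joint passes its speed limit or range.

## Working session

There is one attempt and no reset: what is moved stays moved. The work goes in short steps, Python scripts to look and compute and a tool call to move; the robot and the scene stay as the last step left them, time stands still between calls to the robot, and variables do not carry over. Pictures are saved under pics/ and viewed, at most 14 in all, crops included, and the job is handed in when it is done.

Besides the shell and the picture viewer there is one more tool, called after "Call:" by a JSON object that holds its "name" and its "arguments". jog_arm: Moves the arm, as the interface text tells. Its arguments: {"type":"object","properties":{"commands":{"type":"array","items":{"type":"number"}},"grip_force":{"type":"number"}},"required":["commands"]}

```bash
mkdir -p pics; cat > h.py <<'E'
import numpy as np, cv2
from workcell import r, vision, nets
def grab(cam,fn=None):
    f=vision.grab_frame(cam)
    if fn: cv2.imwrite('pics/'+fn,f['pixels'][:,:,::-1])
    return f
def w(f,px,z):
    K=np.array(f['camera_matrix']);T=np.array(f['extrinsics'])
    d=T[:3,:3]@np.linalg.solve(K,[px[0],px[1],1.]);o=T[:3,3]
    return o+d*(z-o[2])/d[2]
def proj(f,p):
    K=np.array(f['camera_matrix']);T=np.array(f['extrinsics'])
    c=T[:3,:3].T@(np.array(p,float)-T[:3,3]);c=K@c;return c[:2]/c[2]
E
python3 - <<'E'
from h import *
s=r.state();print(s)
for c in("top","scene"):
    f=grab(c,c+'0.png');print(c,np.round(f['extrinsics'],3).tolist(),np.round(f['camera_matrix'],1).tolist())
    for l,z in(("clamp_a_mid",20),("tray_in",5),("counter",0),("button_top",114.5),("beaker",0),("reagent_bottle",0),("weight_box",0)):
        for d in nets.spot_point(c,l): print(l,round(d['confidence'],2),np.round(d['centre'],1),np.round(w(f,d['centre'],z),1))
E
```

```text
{'t': 0.0, 'joint_positions': array([ 1.14751951e+00,  4.94185454e-01,  1.34612736e+00,  1.62086889e-05,
        1.30248219e+00, -9.54876357e-02]), 'qd': array([ 1.79306654e-03, -8.75805420e-04, -4.09426435e-04, -4.56349071e-05,
       -1.07076584e-03,  1.47688654e-03]), 'joint_torque': array([ 2.49321522e-03, -8.78804111e+01, -3.81843317e+01,  7.08835269e-02,
        5.28025918e-02, -1.15771081e-04]), 'tcp_pos': array([201.06121247, 591.41116315, 235.33811031]), 'tcp_rot': array([-1.61742803e-04,  1.63163929e-01,  9.86598789e-01, -5.79059528e-04]), 'contact_force': array([ 0.3251954 , -0.95401258, -0.65196893]), 'moment': array([ 0.00031496,  0.0231817 , -0.06110716]), 'grasp_force': 0.0, 'width': 1.0007279399918376}
top [[0.03, -0.99, 0.136, 299.753], [-1.0, -0.03, 0.005, -149.793], [-0.001, -0.136, -0.991, 1834.695], [0.0, 0.0, 0.0, 1.0]] [[542.7, 0.0, 278.9], [0.0, 542.7, 212.0], [0.0, 0.0, 1.0]]
clamp_a_mid 0.87 [337.5 235.2] [ 476.6 -339.4   20. ]
clamp_a_mid 0.85 [427.2 259.2] [ 405.2 -639.6   20. ]
clamp_a_mid 0.67 [354.8 280. ] [ 329.1 -399.1   20. ]
clamp_a_mid 0.48 [268.7 
[... 524 characters left out ...]
14.343], [0.0, 0.0, 0.0, 1.0]] [[545.1, 0.0, 281.8], [0.0, 545.1, 204.6], [0.0, 0.0, 1.0]]
clamp_a_mid 0.82 [214.5 226.5] [ 472.1 -335.1   20. ]
clamp_a_mid 0.76 [111.  251.5] [ 406.1 -644.5   20. ]
clamp_a_mid 0.62 [179.4 207.3] [ 332.6 -394.3   20. ]
tray_in 0.56 [382.5 169.2] [508.4 297.3   5. ]
tray_in 0.27 [213.2 228.2] [ 462.4 -336.6    5. ]
counter 0.94 [334.1 190.9] [510.2  90.6   0. ]
button_top 0.51 [322.3 163.9] [485.7  54.5 114.5]
button_top 0.49 [343.3 251.6] [ 834.9 -110.2  114.5]
beaker 0.74 [389.5 243.3] [798.1  95.9   0. ]
beaker 0.2 [216.  223.4] [ 442.7 -318.     0. ]
reagent_bottle 0.77 [344.2 249.8] [748.2 -37.    0. ]
weight_box 0.97 [307.  274.8] [ 772.1 -185.1    0. ]
```

```bash
python3 - <<'E'
import cv2
a=cv2.imread('pics/top0.png')[110:320,110:470]; cv2.imwrite('pics/t1.png',cv2.resize(a,(800,467),interpolation=cv2.INTER_CUBIC))
a=cv2.imread('pics/scene0.png')[120:320,70:430]; cv2.imwrite('pics/s1.png',cv2.resize(a,(800,444),interpolation=cv2.INTER_CUBIC))
E
```

```text
(no output)
```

View pics/t1.png

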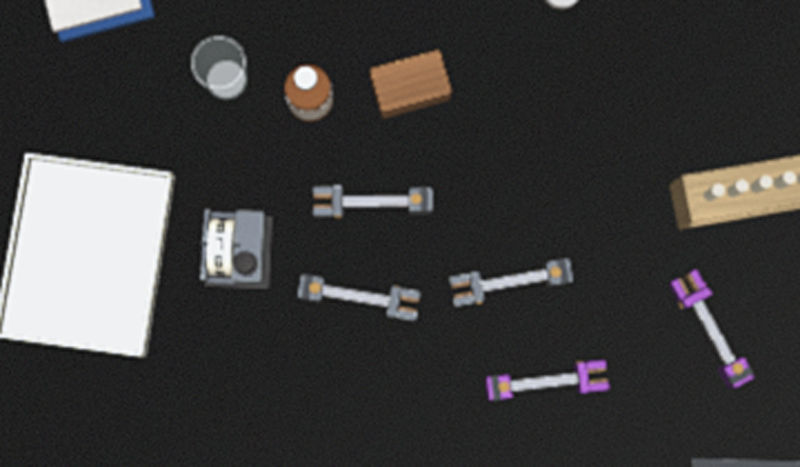

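View pics/s1.png

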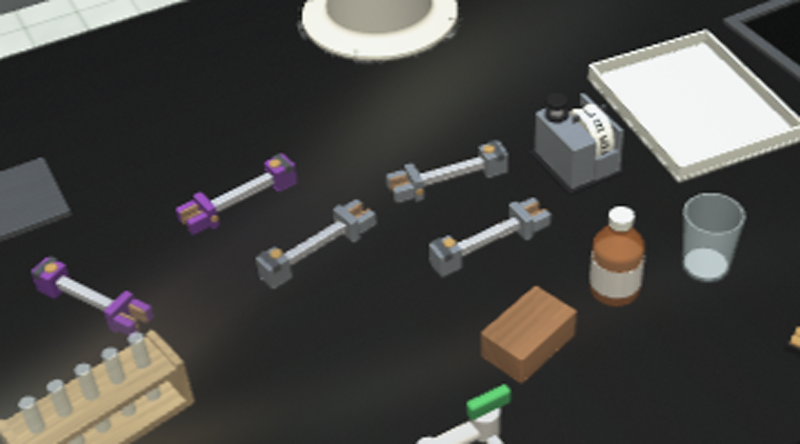

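The top view shows three grey clamps, in crop pixels: (373,200), (357,296) and (513,281). The two purple look-alikes at (548,380) and (715,330) get left alone. The tray is on the left, with the counter at (235,248) and its button at (245,262). Next I'll fit poses.

```bash
cat > fit.py <<'E'
from h import *
from scipy.optimize import minimize
B=[(46,90,-22,22,-20,20),(-56,46,-7,7,-7,7),(-90,-56,-17,17,-20,20)]
def render(f,x,y,th,zc=20,boxes=B,S=4):
    m=np.zeros((420*S,560*S),np.uint8);c,s=np.cos(th),np.sin(th)
    for b in boxes:
        p=[proj(f,(x+c*u-s*v,y+s*u+c*v,zc+q)) for u in b[:2] for v in b[2:4] for q in b[4:]]
        h=cv2.convexHull(((np.array(p)+.5)*S).astype(np.float32)).round().astype(np.int32);cv2.fillConvexPoly(m,h,1)
    return cv2.resize(m.astype(np.float32),(560,420),interpolation=cv2.INTER_AREA)
def fit(pairs,x0,**k):
    def cost(p):
        c=0
        for f,m in pairs:
            R=render(f,*p,**k);c+=1-np.minimum(R,m).sum()/np.maximum(R,m).sum()
        return c/len(pairs)
    best=min((minimize(cost,[x0[0],x0[1],t],method='Nelder-Mead',options=dict(initial_simplex=[[x0[0],x0[1],t],[x0[0]+12,x0[1],t],[x0[0],x0[1]+12,t],[x0[0],x0[1],t+.2]],xatol=.1,fatol=1e-4)) for t in x0[2:]),key=lambda q:q.fun)
    return best.x,best.fun
def clamps(zc=20,cams=('top','scene')):
    """grey clamps: list of (x,y,th,residual)"""
    fs={};out=[]
    for c in cams:
        f=grab(c);L=[]
        for d in nets.regions_of(c,'clamp_a_mid'):
            m=d['pixels'];px=f['pixels'][m].astype(float)
            if m.sum()<60: continue
            purple=np.mean((px[:,0]>px[:,1]*1.5)&(px[:,2]>px[:,1]*1.5))
            L.append((f,m.astype(np.float32),w(f,d['extent'][:2],zc),purple,d['confidence']))
        fs[c]=L
    for f,m,p,pu,cf in fs[cams[0]]:
        if pu>.15: continue
        pr=[(f,m)]+[(g,n) for c in cams[1:] for g,n,q,pu2,_ in fs[c] if pu2<.15 and np.hypot(*(q-p)[:2])<50]
        yx=np.argwhere(m>0);a=np.array([w(f,(u,v),zc)[:2] for v,u in yx]);_,_,V=np.linalg.svd(a-a.mean(0),full_matrices=False)
        t=np.arctan2(V[0,1],V[0,0]);x,c=fit(pr,(p[0],p[1],t,t+np.pi),zc=zc)
        out.append((*x,c,cf,len(pr)))
    return out
E
python3 - <<'E'
from fit import *
for o in clamps(): print('clamp',np.round(o,3))
fs={c:grab(c) for c in('top','scene')}
# counter body+tray
D={c:nets.regions_of(c,'counter') for c in fs}
pr=[(fs[c],D[c][0]['pixels'].astype(np.float32)) for c in fs]
# drum axis offset in body unknown: try body centred on origin
print('counter',fit(pr,(503,86,0,.15,-.15),zc=46,boxes=[(-56,56,-49,49,-46,46)]))
D={c:nets.regions_of(c,'tray_in') for c in fs}
print([(c,[(round(d['confidence'],2),d['pixels'].sum(),d['extent']) for d in D[c]]) for c in D])
for c in fs:
    f=fs[c];g=cv2.cvtColor(f['pixels'],cv2.COLOR_RGB2GRAY)
    seed=proj(f,(500,296,5)).round().astype(int)
    m=(g>130).astype(np.uint8);n,lab=cv2.connectedComponents(m);k=(lab==lab[seed[1],seed[0]])
    cn,_=cv2.findContours(k.astype(np.uint8),cv2.RETR_EXTERNAL,cv2.CHAIN_APPROX_NONE)
    print(c,k.sum(),fit([(f,cv2.drawContours(np.zeros((420,560),np.float32),cn,-1,1,-1))],(497,296,0,-.13,.13),zc=15,boxes=[(-140,140,-112.5,112.5,-15,15)]))
    for d in nets.spot_point(c,'button_top')[:1]: print('btn',d)
    u=proj(f,(475,38,114)).astype(int);print('around',u)
    s=f['pixels'][u[1]-14:u[1]+15,u[0]-14:u[0]+15].max(2);print(u-14);cv2.imwrite(f'pics/b_{c}.png',cv2.resize(f['pixels'][u[1]-20:u[1]+21,u[0]-20:u[0]+21,::-1],(400,400),interpolation=cv2.INTER_CUBIC))
cv2.imwrite('pics/b.png',np.hstack([cv2.imread('pics/b_top.png'),cv2.imread('pics/b_scene.png')]))
E
```

```text
clamp [ 4.72937e+02 -3.44533e+02  1.78100e+00  2.05000e-01  9.10000e-01
  2.00000e+00]
counter (array([ 5.04513829e+02,  6.74530758e+01, -9.75380991e-04]), np.float64(0.14233529567718506))
[('top', [(0.77, np.int64(5671), [145.9, 225.8, 79.8, 89.6])]), ('scene', [(0.85, np.int64(3797), [384.5, 167.4, 96.2, 63.6])])]
top 5685 (array([ 4.96174573e+02,  3.02763347e+02, -1.02509105e-01]), np.float64(0.017792224884033203))
btn {'centre': [221.8, 229.3], 'confidence': 0.4}
around [222 229]
[208 215]
scene 3860 (array([ 4.96450070e+02,  3.01671337e+02, -1.05896369e-01]), np.float64(0.018397271633148193))
btn {'centre': [319.2, 163.6], 'confidence': 0.55}
around [316 163]
[302 149]
```

View pics/b.png

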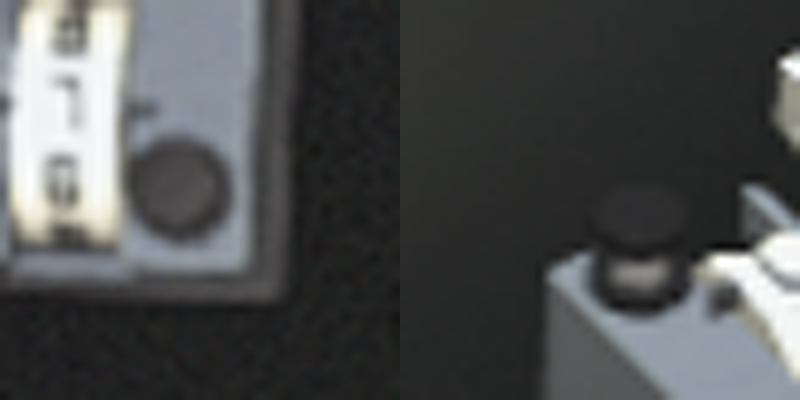

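The button is round and black, at about (220.0,227.5) in top and (320.1,164.5) in scene. The numeral at the mark looks like 7. The tray fit is good at (496,302) with yaw −0.104. The net missed some clamp regions, so I'll segment them by brightness and refit.

```bash
cat >> fit.py <<'E'
def blob(f,p,zc):
    g=f['pixels'].max(2);m=(g>62).astype(np.uint8)
    n,lab,st,ce=cv2.connectedComponentsWithStats(m,connectivity=8)
    u=proj(f,(p[0],p[1],zc)).round().astype(int)
    win=lab[u[1]-5:u[1]+6,u[0]-5:u[0]+6];k=win[win>0]
    return (lab==np.bincount(k).argmax()).astype(np.float32) if len(k) else None
def fitclamp(p,zc=20,cams=('top','scene'),frames=None):
    frames=frames or {c:grab(c) for c in cams}
    pr=[(f,blob(f,p,zc)) for f in frames.values()];pr=[q for q in pr if q[1] is not None and 150<q[1].sum()<1500]
    if not pr: return None
    f,m=pr[0];yx=np.argwhere(m>0);a=np.array([w(f,(u,v),zc)[:2] for v,u in yx]);_,_,V=np.linalg.svd(a-a.mean(0),full_matrices=False)
    t=np.arctan2(V[0,1],V[0,0]);x,c=fit(pr,(*a.mean(0),t,t+np.pi),zc=zc)
    return x,c,[q[1].sum() for q in pr]
E
python3 - <<'E'
from fit import *
F={c:grab(c) for c in('top','scene')}
for p in((600,-137),(445,-110),(473,-344)):
    print(fitclamp(p,frames=F))
    for c in F: print(c,fitclamp(p,frames={c:F[c]}))
def ray(f,px):
    T=np.array(f['extrinsics']);d=T[:3,:3]@np.linalg.solve(np.array(f['camera_matrix']),[*px,1]);return T[:3,3],d
print(w(F['top'],(219.5,227),114.5),w(F['scene'],(319.6,164),114.5))
f=F['top']
a=f['pixels'][205:245,195:245,::-1];cv2.imwrite('pics/drum0.png',cv2.resize(a,(750,600),interpolation=cv2.INTER_CUBIC))
E
```

```text
(array([ 590.85482325, -133.75842764,    1.60983969]), np.float64(0.14354020357131958), [np.float32(479.0), np.float32(638.0)])
top (array([ 590.86957455, -134.26042487,    1.62020779]), np.float64(0.14675027132034302), [np.float32(479.0)])
scene (array([ 591.15149952, -133.65509571,    1.59423659]), np.float64(0.14310181140899658), [np.float32(638.0)])
(array([ 444.85813141, -116.64200582,   -1.71726971]), np.float64(0.13802865147590637), [np.float32(471.0), np.float32(578.0)])
top (array([ 444.82260684, -116.62359968,   -1.71288015]), np.float64(0.14067167043685913), [np.float32(471.0)])
scene (array([ 445.07077031, -116.12671519,   -1.69433964]), np.float64(0.12771064043045044), [np.float32(578.0)])
(array([ 474.83116284, -346.0293237 ,    1.77883805]), np.float64(0.14067065715789795), [np.float32(479.0), np.float32(650.0)])
top (array([ 474.70894148, -344.93578285,    1.78516793]), np.float64(0.14499270915985107), [np.float32(479.0)])
scene (array([ 474.35087405, -345.08906346,    1.78324174]), np.float64(0.13307923078536987), [np.float32(650.0)])
[482.33506158  46.84402797 114.5       ] [481.52793076  46.74391215 114.5       ]
```

View pics/drum0.png

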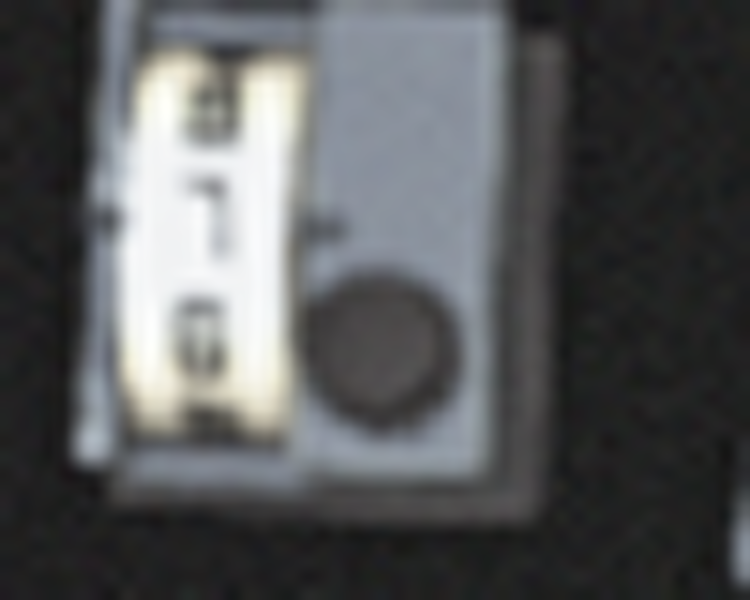

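The mark reads 7, with 8 above and 6 below, so three clamps in the tray will need 6 presses to reach 3. All poses agree between the two cameras. I'll start with the clamp at (591,−134).

Call:
{"name": "jog_arm", "arguments": {"commands": [-0.596,-0.542,0,0,0,1.2,0.07,-0.596,-0.542,0,0,0,1.2,0.07,-0.596,-0.542,0,0,0,1.2,0.07,-0.596,-0.542,0,0,0,1.2,0.07,-0.596,-0.542,0,0,0,1.2,0.07,-0.596,-0.542,0,0,0,1.2,0.07,-0.596,-0.542,0,0,0,1.2,0.07,-0.596,-0.542,0,0,0,1.2,0.07,-0.596,-0.542,0,0,0,1.2,0.07,-0.596,-0.542,0,0,0,1.2,0.07,-0.596,-0.542,0,0,0,1.2,0.07,-0.596,-0.542,0,0,0,1.2,0.07,-0.596,-0.542,0,0,0,1.2,0.07,-0.596,-0.542,0,0,0,1.2,0.07,-0.596,-0.542,0,0,0,1.2,0.07,-0.596,-0.542,0,0,0,1.2,0.07,-0.596,-0.542,0,0,0,1.2,0.07,-0.596,-0.542,0,0,0,1.2,0.07,-0.596,-0.542,0,0,0,1.2,0.07,-0.596,-0.542,0,0,0,1.2,0.07], "grip_force": 50}}

```text
t: 3.17
tcp_pos: [593.2, -118.2, 235.8]
tcp_rot: [0.001, 0.693, 0.721, 0.0]
contact_force: [-1.0, 0.1, -1.2]
width: 0.768
grasp_force: 0.0
```

```bash
cat >> h.py <<'E'
from scipy.spatial.transform import Rotation as Ro
def st(*targets):
    s=r.state();q=s['tcp_rot'];R=Ro.from_quat([*q[1:],q[0]]).as_matrix();p=s['tcp_pos']
    psi=np.arctan2(R[1,1],R[0,1])
    print('t',round(s['t'],2),'p',np.round(p,1),'psi',round(psi,3),'Rz',np.round(R[:,2],3),'F',np.round(s['contact_force'],2),'M',np.round(s['moment'],3),'w',round(s['width']*91.2,1),'g',round(s['grasp_force'],1))
    for t in targets:  # x,y,z,psi -> shift m, rotvec (levels the tool too)
        Rt=np.column_stack([[-np.sin(t[3]),np.cos(t[3]),0],[np.cos(t[3]),np.sin(t[3]),0],[0,0,-1]])
        print('  ->',np.round(R.T@(np.array(t[:3])-p)/1000,4),np.round(Ro.from_matrix(R.T@Rt).as_rotvec(),4))
    return s
E
python3 -c "
from fit import *
o=fitclamp((591,-134),frames={'scene':grab('scene')});print(o)
st((590.2,-114,120,.04),(590.2,-114,26,.04))"
```

```text
(array([ 590.76474325, -132.15517472,    1.60517595]), np.float64(0.14000344276428223), [np.float32(638.0)])
t 3.22 p [ 593.3 -118.3  235.6] psi 0.04 Rz [ 0.001 -0.001 -1.   ] F [-1.05 -1.47  1.12] M [-0.112  0.073  0.014] w 70.1 g 0.0
  -> [ 0.0046 -0.0031  0.1156] [ 0.0014  0.0014 -0.0003]
  -> [ 0.0047 -0.0032  0.2096] [ 0.0014  0.0014 -0.0003]
```

Call:
{"name": "jog_arm", "arguments": {"commands": [0.0047,-0.0032,0.04,0,0,0,0.07,0.0047,-0.0032,0.08,0,0,0,0.07,0.0047,-0.0032,0.12,0,0,0,0.07,0.0047,-0.0032,0.15,0,0,0,0.07,0.0047,-0.0032,0.175,0,0,0,0.07,0.0047,-0.0032,0.195,0,0,0,0.07,0.0047,-0.0032,0.205,0,0,0,0.07,0.0047,-0.0032,0.2096,0,0,0,0.07,0.0047,-0.0032,0.2096,0,0,0,0.07,0.0047,-0.0032,0.2096,0,0,0,0.07,0.0047,-0.0032,0.2096,0,0,0,0.0,0.0047,-0.0032,0.2096,0,0,0,0.0,0.0047,-0.0032,0.2096,0,0,0,0.0,0.0047,-0.0032,0.2096,0,0,0,0.0,0.0047,-0.0032,0.2096,0,0,0,0.0,0.0047,-0.0032,0.2096,0,0,0,0.0,0.0047,-0.0032,0.2096,0,0,0,0.0,0.0047,-0.0032,0.2096,0,0,0,0.0]}}

```text
t: 4.72
tcp_pos: [587.6, -108.7, 26.3]
tcp_rot: [-0.0, 0.692, 0.722, -0.0]
contact_force: [-0.6, -0.0, -0.3]
width: 0.214
grasp_force: 0.0
```

```bash
cat >> h.py <<'E'
def avg(n=5):
    F=[];M=[]
    for i in range(n):
        vision.grab_frame('scene');s=r.state();F.append(s['contact_force']);M.append(s['moment'])
    print('avgF',np.round(np.mean(F,0),2),'M',np.round(np.mean(M,0),3),'sdM',np.round(np.std(M,0),3))
E
python3 -c "
from h import *
avg();st((590.2,-114,36,.04))"
```

```text
avgF [ 2.99  0.65 -1.11] M [-0.024 -0.39   0.017] sdM [0.02  0.028 0.007]
t 4.97 p [ 587.9 -108.8   26.3] psi 0.043 Rz [ 0. -0. -1.] F [ 2.93  0.52 -1.26] M [-0.001 -0.412  0.015] w 13.9 g 50.0
  -> [-0.0053  0.0021 -0.0097] [0.0005 0.0001 0.0029]
```

Call:
{"name": "jog_arm", "arguments": {"commands": [0,0,-0.003,0,0,0,0,0,0,-0.006,0,0,0,0,0,0,-0.009,0,0,0,0,0,0,-0.012,0,0,0,0,0,0,-0.012,0,0,0,0,0,0,-0.012,0,0,0,0,0,0,-0.012,0,0,0,0]}}

```text
t: 5.55
tcp_pos: [587.5, -108.7, 38.3]
tcp_rot: [-0.0, 0.692, 0.722, -0.0]
contact_force: [0.6, -0.7, -5.5]
width: 0.149
grasp_force: 50.0
```

```bash
python3 -c "
from fit import *
avg(6);st()
f=grab('scene');print(fitclamp((591,-134),frames={'scene':f},zc=30))
cv2.imwrite('pics/l1.png',cv2.resize(f['pixels'][165:285,180:340,::-1],(800,600),interpolation=cv2.INTER_CUBIC))"
```

```text
avgF [ 0.14 -0.04 -6.34] M [-0.102  0.045  0.008] sdM [0.03  0.045 0.014]
t 5.85 p [ 587.5 -108.7   38.2] psi 0.043 Rz [-0.  0. -1.] F [-0.72 -0.29 -6.8 ] M [-0.087  0.088 -0.022] w 13.7 g 50.0
None
```

View pics/l1.png

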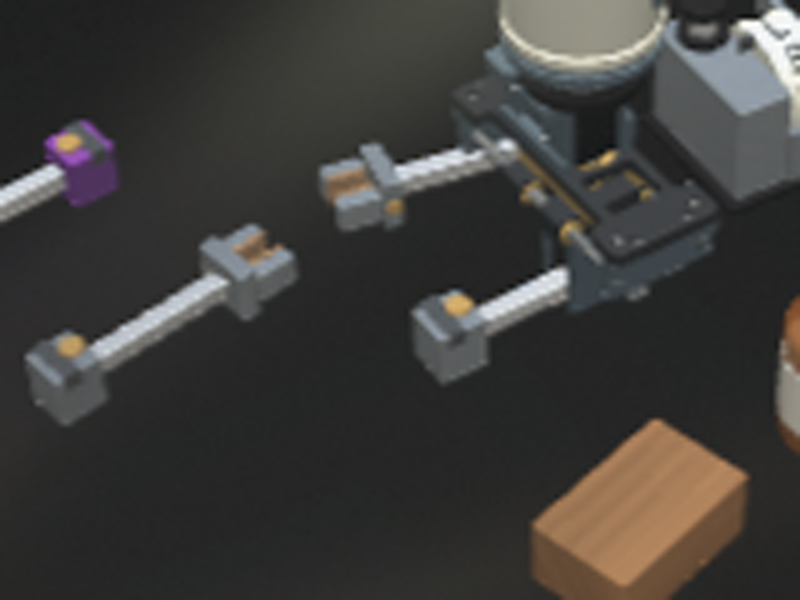

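The clamp lifts level and weighs about 6.4 N. The moment hints that it balances further towards the jaws. I'll set it down, read the empty bias and regrip 6 mm towards the jaws.

Call:
{"name": "jog_arm", "arguments": {"commands": [0,0,0.004,0,0,0,0,0,0,0.008,0,0,0,0,0,0,0.0115,0,0,0,0,0,0,0.0115,0,0,0,0,0,0,0.0115,0,0,0,0.04,0,0,0.0115,0,0,0,0.04,0,0,0.0115,0,0,0,0.04,0,0,0.0115,0,0,0,0.04,0.006,0.002,0.0115,0,0,0,0.04,0.006,0.002,0.0115,0,0,0,0.04,0.006,0.002,0.0115,0,0,0,0.04,0.006,0.002,0.0115,0,0,0,0.04]}}

```text
t: 6.9
tcp_pos: [589.3, -102.4, 26.8]
tcp_rot: [-0.0, 0.692, 0.722, 0.0]
contact_force: [-0.1, 0.3, 0.3]
width: 0.439
grasp_force: 0.0
```

```bash
python3 -c "
from fit import *
avg(8);st()"
```

```text
avgF [-0.14 -0.38 -0.2 ] M [-0.08   0.057 -0.006] sdM [0.025 0.03  0.027]
t 7.3 p [ 589.3 -102.7   26.8] psi 0.043 Rz [-0.  0. -1.] F [-0.43 -0.64 -0.27] M [-0.087  0.064 -0.028] w 39.9 g 0.0
```

Call:
{"name": "jog_arm", "arguments": {"commands": [0,0,0,0,0,0,0,0,0,0,0,0,0,0,0,0,0,0,0,0,0,0,0,0,0,0,0,0,0,0,0,0,0,0,0,0,0,0,0,0,0,0,0,0,-0.003,0,0,0,0,0,0,-0.006,0,0,0,0,0,0,-0.009,0,0,0,0,0,0,-0.012,0,0,0,0,0,0,-0.012,0,0,0,0,0,0,-0.012,0,0,0,0,0,0,-0.012,0,0,0,0,0,0,-0.012,0,0,0,0]}}

```text
t: 8.47
tcp_pos: [589.3, -102.6, 38.7]
tcp_rot: [-0.0, 0.692, 0.722, -0.0]
contact_force: [-0.2, 0.4, -6.3]
width: 0.15
grasp_force: 50.0
```

```bash
python3 -c "
from fit import *
avg(8);st()"
```

```text
avgF [-0.05  0.13 -6.73] M [-0.078  0.057  0.005] sdM [0.033 0.038 0.036]
t 8.87 p [ 589.3 -102.7   38.8] psi 0.043 Rz [-0.  0. -1.] F [ 0.18 -0.51 -7.25] M [-0.071  0.121 -0.012] w 13.7 g 50.0
```

The moment is now within noise of the empty bias, so the grip is at the balance point. Carrying it to the +x slot of the tray.

Call:
{"name": "jog_arm", "arguments": {"commands": [0,0,-0.01,0,0,0,0,0,0,-0.03,0,0,0,0,0,0,-0.055,0,0,0,0,0,0,-0.085,0,0,0,0,0.005,0,-0.11,0,0,0,0,0.02,0,-0.13,0,0,0.01,0,0.045,-0.001,-0.136,0,0,0.02,0,0.075,-0.001,-0.136,0,0,0.03,0,0.107,-0.001,-0.136,0,0,0.04,0,0.14,-0.002,-0.136,0,0,0.05,0,0.173,-0.002,-0.136,0,0,0.06,0,0.206,-0.003,-0.136,0,0,0.07,0,0.239,-0.004,-0.136,0,0,0.08,0,0.272,-0.004,-0.136,0,0,0.095,0,0.305,-0.005,-0.136,0,0,0.11,0,0.338,-0.005,-0.136,0,0,0.12,0,0.37,-0.006,-0.136,0,0,0.13,0,0.4,-0.006,-0.136,0,0,0.14,0,0.42,-0.007,-0.136,0,0,0.147,0,0.429,-0.007,-0.136,0,0,0.147,0]}}

```text
t: 10.53
tcp_pos: [563.1, 328.4, 175.5]
tcp_rot: [-0.0, 0.742, 0.67, 0.0]
contact_force: [-0.5, 0.1, -7.1]
width: 0.154
grasp_force: 50.0
```

```bash
python3 -c "
from fit import *
for i in range(6): vision.grab_frame('scene')
f=grab('scene');st((564.1,325.8,33,-.104))
cv2.imwrite('pics/c1.png',cv2.resize(f['pixels'][90:250,290:500,::-1],(788,600),interpolation=cv2.INTER_CUBIC))"
```

```text
t 10.88 p [564.1 324.4 175. ] psi -0.105 Rz [-0. -0. -1.] F [ 0.14 -0.24 -6.18] M [-0.037  0.049 -0.013] w 13.3 g 50.0
  -> [ 1.40e-03 -1.00e-04  1.42e-01] [-0.0001  0.0003 -0.0012]
```

View pics/c1.png

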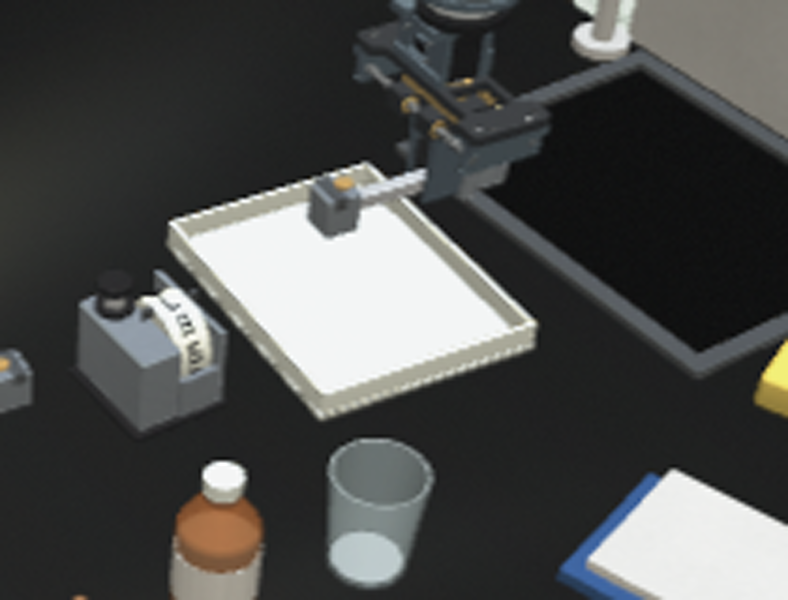

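The clamp is held level above the tray, boss at crop (335,205). Lowering and releasing.

Call:
{"name": "jog_arm", "arguments": {"commands": [0.001,0,0.015,0,0,0,0,0.0014,0,0.04,0,0,0,0,0.0014,0,0.07,0,0,0,0,0.0014,0,0.095,0,0,0,0,0.0014,0,0.112,0,0,0,0,0.0014,0,0.124,0,0,0,0,0.0014,0,0.132,0,0,0,0,0.0014,0,0.137,0,0,0,0,0.0014,0,0.14,0,0,0,0,0.0014,0,0.1415,0,0,0,0,0.0014,0,0.1425,0,0,0,0,0.0014,0,0.143,0,0,0,0,0.0014,0,0.1434,0,0,0,0,0.0014,0,0.1434,0,0,0,0,0.0014,0,0.1434,0,0,0,0]}}

```text
t: 12.13
tcp_pos: [564.3, 327.2, 31.9]
tcp_rot: [0.0, 0.743, 0.669, 0.0]
contact_force: [0.5, 0.2, -3.5]
width: 0.149
grasp_force: 50.0
```

Call:
{"name": "jog_arm", "arguments": {"commands": [0,0,0,0,0,0,0.04,0,0,0,0,0,0,0.04,0,0,0,0,0,0,0.04,0,0,0,0,0,0,0.04,0,0,-0.01,0,0,0,0.04,0,0,-0.03,0,0,0,0.04,0,0,-0.06,0,0,0,0.04,0,0,-0.1,0,0,0,0.04,0,0,-0.13,0,0,0,0.04,0,0,-0.14,0,0,0,0.04,0,0,-0.14,0,0,0,0.04,0,0,-0.14,0,0,0,0.04]}}

```text
t: 13.13
tcp_pos: [564.0, 327.0, 171.9]
tcp_rot: [0.0, 0.743, 0.669, 0.0]
contact_force: [0.3, -0.3, 0.2]
width: 0.435
grasp_force: 0.0
```

```bash
python3 -c "
from fit import *
F={c:grab(c) for c in('top','scene')}
for p in((445,-116.5),(474.5,-345.5)): print(fitclamp(p,frames=F))
st((449,-346+28,175,.212))"
```

```text
(array([ 445.25591361, -116.65849235,   -1.70718702]), np.float64(0.1393793523311615), [np.float32(465.0), np.float32(576.0)])
(array([ 475.0712931 , -346.19182522,    1.78080805]), np.float64(0.14002281427383423), [np.float32(471.0), np.float32(650.0)])
t 13.23 p [563.3 326.7 170.2] psi -0.104 Rz [-0.002 -0.001 -1.   ] F [-0.2  -0.12 -0.35] M [-0.051  0.035  0.057] w 40.1 g 0.0
  -> [-0.6531 -0.0468 -0.004 ] [-0.002   0.0008 -0.316 ]
```

Call:
{"name": "jog_arm", "arguments": {"commands": [-0.03,-0.005,0,0,0,0,0.06,-0.06,-0.009,0,0,0,0,0.06,-0.1,-0.015,0,0,0,0,0.06,-0.14,-0.021,0,0,0,0,0.06,-0.18,-0.027,0,0,0,0,0.06,-0.22,-0.033,0,0,0,0.01,0.06,-0.26,-0.039,0,0,0,0.02,0.06,-0.3,-0.046,0,0,0,0.03,0.06,-0.34,-0.052,0,0,0,0.035,0.06,-0.38,-0.058,0,0,0,0.035,0.06,-0.42,-0.064,0,0,0,0.035,0.06,-0.455,-0.07,0,0,0,0.035,0.06,-0.4734,-0.0725,0,0,0,0.035,0.06,-0.4734,-0.0725,0,0,0,0.035,0.06,-0.4734,-0.0725,0,0,0,0.035,0.06,-0.4734,-0.0725,0,0,0,0.035,0.06,-0.4734,-0.0725,0,0,0,0.035,0.06]}}

```text
t: 14.65
tcp_pos: [442.7, -135.3, 170.9]
tcp_rot: [-0.001, 0.754, 0.657, -0.0]
contact_force: [0.7, 0.6, -0.1]
width: 0.658
grasp_force: 0.0
```

```bash
python3 -c "
from fit import *
F={c:grab(c) for c in('top','scene')}
avg(6)
for p in((445,-116.5),(474.5,-345.5)): print(fitclamp(p,frames=F))
st((442.5,-136.4,26.5,-.139))"
```

```text
avgF [ 0.52 -0.18 -0.17] M [-0.091  0.047 -0.027] sdM [0.005 0.035 0.025]
(array([ 445.13177014, -115.98210739,   -1.69488513]), np.float64(0.1291658878326416), [np.float32(575.0)])
(array([ 449.69274109, -356.35776818,    1.88160283]), np.float64(0.1519264578819275), [np.float32(472.0), np.float32(635.0)])
t 15.05 p [ 442.8 -136.1  171.4] psi -0.139 Rz [-0. -0. -1.] F [-0.78  0.18 -0.03] M [-0.087  0.05  -0.03 ] w 59.8 g 0.0
  -> [-0.0004 -0.0003  0.1449] [-0.      0.      0.0005]
```

The far clamp has just been knocked to (450,−356). I'll remeasure it when I get there and pick the near one now.

Call:
{"name": "jog_arm", "arguments": {"commands": [0,0,0.03,0,0,0,0.06,0,0,0.065,0,0,0,0.06,0,0,0.1,0,0,0,0.06,0,0,0.125,0,0,0,0.06,0,0,0.138,0,0,0,0.06,0,0,0.1445,0,0,0,0.06,0,0,0.1445,0,0,0,0.06,0,0,0.1445,0,0,0,0,0,0,0.1445,0,0,0,0,0,0,0.1445,0,0,0,0,0,0,0.1445,0,0,0,0,0,0,0.1445,0,0,0,0,0,0,0.1445,0,0,0,0,0,0,0.1415,0,0,0,0,0,0,0.1385,0,0,0,0,0,0,0.1355,0,0,0,0,0,0,0.1325,0,0,0,0,0,0,0.1325,0,0,0,0,0,0,0.1325,0,0,0,0,0,0,0.1325,0,0,0,0]}}

```text
t: 16.72
tcp_pos: [442.7, -136.3, 38.9]
tcp_rot: [-0.0, 0.755, 0.656, -0.0]
contact_force: [0.7, 0.3, -6.7]
width: 0.149
grasp_force: 50.0
```

```bash
python3 -c "
from fit import *
avg(9);st()"
```

```text
avgF [-0.03  0.06 -6.92] M [-0.023  0.075  0.001] sdM [0.028 0.028 0.041]
t 17.17 p [ 442.8 -136.3   38.9] psi -0.139 Rz [-0.  0. -1.] F [ 0.02  0.87 -7.68] M [-0.038  0.082 -0.01 ] w 13.9 g 50.0
```

The balance point is about 9 mm nearer the jaws, so I'll set it down, shift the grip 8 mm and lift again.

Call:
{"name": "jog_arm", "arguments": {"commands": [0,0,0.004,0,0,0,0,0,0,0.008,0,0,0,0,0,0,0.0115,0,0,0,0,0,0,0.0115,0,0,0,0,0,0,0.0115,0,0,0,0.04,0,0,0.0115,0,0,0,0.04,0,0,0.0115,0,0,0,0.04,-0.008,0,0.0115,0,0,0,0.04,-0.008,0,0.0115,0,0,0,0.04,-0.008,0,0.0115,0,0,0,0.04,-0.008,0,0.0115,0,0,0,0,-0.008,0,0.0115,0,0,0,0,-0.008,0,0.0115,0,0,0,0,-0.008,0,0.0115,0,0,0,0,-0.008,0,0.0115,0,0,0,0,-0.008,0,0.0085,0,0,0,0,-0.008,0,0.0055,0,0,0,0,-0.008,0,0.0025,0,0,0,0,-0.008,0,0,0,0,0,0,-0.008,0,0,0,0,0,0]}}

```text
t: 18.83
tcp_pos: [441.8, -144.3, 39.4]
tcp_rot: [0.0, 0.754, 0.656, 0.0]
contact_force: [-0.0, -0.4, -7.2]
width: 0.143
grasp_force: 50.0
```

```bash
python3 -c "
from fit import *
avg(9);st()"
```

```text
avgF [-0.09  0.08 -7.28] M [-0.081  0.046 -0.014] sdM [0.036 0.025 0.031]
t 19.28 p [ 441.6 -144.2   38.9] psi -0.139 Rz [-0.  0. -1.] F [-0.95  0.4  -7.39] M [-0.098  0.046 -0.004] w 13.7 g 50.0
```

Balanced. Carrying it to the −x slot.

Call:
{"name": "jog_arm", "arguments": {"commands": [0,0,-0.01,0,0,0,0,0,0,-0.03,0,0,0,0,0,0,-0.055,0,0,0,0,0,0,-0.085,0,0,0,0,0.005,-0.001,-0.11,0,0,0,0,0.02,-0.003,-0.13,0,0,0,0,0.045,-0.008,-0.136,0,0,0,0,0.075,-0.013,-0.136,0,0,-0.005,0,0.107,-0.018,-0.136,0,0,-0.01,0,0.14,-0.024,-0.136,0,0,-0.015,0,0.173,-0.03,-0.136,0,0,-0.02,0,0.206,-0.035,-0.136,0,0,-0.025,0,0.239,-0.041,-0.136,0,0,-0.03,0,0.272,-0.047,-0.136,0,0,-0.035,0,0.305,-0.052,-0.136,0,0,-0.035,0,0.338,-0.058,-0.136,0,0,-0.035,0,0.37,-0.063,-0.136,0,0,-0.035,0,0.4,-0.068,-0.136,0,0,-0.035,0,0.415,-0.071,-0.136,0,0,-0.035,0,0.4193,-0.0719,-0.136,0,0,-0.035,0]}}

```text
t: 20.95
tcp_pos: [428.0, 283.5, 174.7]
tcp_rot: [-0.0, 0.742, 0.67, 0.0]
contact_force: [-0.3, -0.1, -7.6]
width: 0.146
grasp_force: 50.0
```

```bash
python3 -c "
from fit import *
for i in range(5): vision.grab_frame('scene')
st((428.75,281.1,32.5,-.104))"
```

```text
t 21.2 p [428.4 280.  174.8] psi -0.105 Rz [-0.001 -0.001 -1.   ] F [ 0.33  0.42 -7.39] M [-0.079  0.036 -0.012] w 13.6 g 50.0
  -> [0.0012 0.0003 0.1423] [-0.0005  0.0006 -0.0007]
```

Call:
{"name": "jog_arm", "arguments": {"commands": [0.0012,0,0.015,0,0,0,0,0.0012,0,0.04,0,0,0,0,0.0012,0,0.07,0,0,0,0,0.0012,0,0.095,0,0,0,0,0.0012,0,0.112,0,0,0,0,0.0012,0,0.124,0,0,0,0,0.0012,0,0.132,0,0,0,0,0.0012,0,0.137,0,0,0,0,0.0012,0,0.14,0,0,0,0,0.0012,0,0.1415,0,0,0,0,0.0012,0,0.1425,0,0,0,0,0.0012,0,0.1428,0,0,0,0,0.0012,0,0.1428,0,0,0,0,0.0012,0,0.1428,0,0,0,0]}}

```text
t: 22.37
tcp_pos: [428.8, 282.3, 32.5]
tcp_rot: [0.0, 0.743, 0.669, 0.0]
contact_force: [0.8, 0.2, -7.0]
width: 0.151
grasp_force: 50.0
```

Call:
{"name": "jog_arm", "arguments": {"commands": [0,0,0,0,0,0,0.04,0,0,0,0,0,0,0.04,0,0,0,0,0,0,0.04,0,0,0,0,0,0,0.04,0,0,-0.01,0,0,0,0.04,0,0,-0.03,0,0,0,0.04,0,0,-0.06,0,0,0,0.04,0,0,-0.1,0,0,0,0.04,0,0,-0.13,0,0,0,0.04,0,0,-0.14,0,0,0,0.04,0,0,-0.14,0,0,0,0.04,0,0,-0.14,0,0,0,0.04]}}

```text
t: 23.37
tcp_pos: [428.7, 282.2, 172.6]
tcp_rot: [0.0, 0.743, 0.669, 0.001]
contact_force: [-0.4, -0.5, -0.4]
width: 0.435
grasp_force: 0.0
```

```bash
python3 -c "
from fit import *
F={c:grab(c) for c in('top','scene')}
x,c,n=fitclamp((450,-356),frames=F);print(x,c,n)
print(fitclamp((450,-356),frames={'scene':F['scene']}))
st((x[0]+24*np.cos(x[2]),x[1]+24*np.sin(x[2]),172,x[2]-np.pi/2))"
```

```text
[ 450.28476627 -357.17650962    1.88246752] 0.14562994241714478 [np.float32(477.0), np.float32(635.0)]
(array([ 449.56829709, -356.89179122,    1.88396542]), np.float64(0.13074111938476562), [np.float32(635.0)])
t 23.47 p [428.  281.9 171.2] psi -0.104 Rz [-0.002 -0.001 -1.   ] F [ 0.12 -0.1   0.16] M [-0.068  0.077  0.062] w 40.1 g 0.0
  -> [-6.113e-01  7.880e-02 -4.000e-04] [-0.0017  0.0006 -0.4157]
```

Call:
{"name": "jog_arm", "arguments": {"commands": [-0.03,0.004,0,0,0,-0.02,0.06,-0.065,0.008,0,0,0,-0.05,0.06,-0.1,0.013,0,0,0,-0.08,0.06,-0.14,0.018,0,0,0,-0.11,0.06,-0.18,0.023,0,0,0,-0.14,0.06,-0.22,0.028,0,0,0,-0.17,0.06,-0.26,0.034,0,0,0,-0.2,0.06,-0.3,0.039,0,0,0,-0.23,0.06,-0.34,0.044,0,0,0,-0.26,0.06,-0.38,0.049,0,0,0,-0.29,0.06,-0.42,0.054,0,0,0,-0.32,0.06,-0.46,0.059,0,0,0,-0.35,0.06,-0.5,0.064,0,0,0,-0.38,0.06,-0.54,0.07,0,0,0,-0.4157,0.06,-0.58,0.075,0,0,0,-0.4157,0.06,-0.6113,0.0788,0,0,0,-0.4157,0.06,-0.6113,0.0788,0,0,0,-0.4157,0.06,-0.6113,0.0788,0,0,0,-0.4157,0.06,-0.6113,0.0788,0,0,0,-0.4157,0.06]}}

```text
t: 25.05
tcp_pos: [442.9, -333.2, 170.8]
tcp_rot: [-0.001, 0.589, 0.808, 0.0]
contact_force: [0.3, -0.7, 0.6]
width: 0.659
grasp_force: 0.0
```

```bash
python3 -c "
from fit import *
avg(7)
F={c:grab(c) for c in('top','scene')}
x,c,n=fitclamp((450,-357),frames={'scene':F['scene']});print(x,c,n)
x=(450,-357,1.883)
st((x[0]+24*np.cos(x[2]),x[1]+24*np.sin(x[2]),26.5,x[2]-np.pi/2))"
```

```text
avgF [-0.04  0.19  0.05] M [-0.083  0.005 -0.011] sdM [0.02  0.018 0.029]
[ 449.56829709 -356.89179122    1.88396542] 0.13074111938476562 [np.float32(635.0)]
t 25.5 p [ 443.7 -333.7  172.2] psi 0.312 Rz [ 0. -0. -1.] F [1.33 0.28 0.29] M [-0.124  0.022 -0.007] w 60.3 g 0.0
  -> [-1.000e-04 -1.200e-03  1.457e-01] [0.0001 0.0002 0.0001]
```

Call:
{"name": "jog_arm", "arguments": {"commands": [0,-0.001,0.03,0,0,0,0.06,0,-0.001,0.065,0,0,0,0.06,0,-0.001,0.1,0,0,0,0.06,0,-0.001,0.125,0,0,0,0.06,0,-0.001,0.138,0,0,0,0.06,0,-0.001,0.1453,0,0,0,0.06,0,-0.001,0.1453,0,0,0,0.06,0,-0.001,0.1453,0,0,0,0,0,-0.001,0.1453,0,0,0,0,0,-0.001,0.1453,0,0,0,0,0,-0.001,0.1453,0,0,0,0,0,-0.001,0.1453,0,0,0,0,0,-0.001,0.1453,0,0,0,0,0,-0.001,0.1423,0,0,0,0,0,-0.001,0.1393,0,0,0,0,0,-0.001,0.1363,0,0,0,0,0,-0.001,0.1333,0,0,0,0,0,-0.001,0.1333,0,0,0,0,0,-0.001,0.1333,0,0,0,0,0,-0.001,0.1333,0,0,0,0]}}

```text
t: 27.17
tcp_pos: [442.6, -334.2, 38.7]
tcp_rot: [-0.0, 0.589, 0.808, 0.0]
contact_force: [0.4, 0.2, -7.4]
width: 0.15
grasp_force: 50.0
```

```bash
python3 -c "
from fit import *
avg(9);st()"
```

```text
avgF [-0.18 -0.23 -6.15] M [0.008 0.061 0.013] sdM [0.026 0.027 0.04 ]
t 27.62 p [ 442.7 -334.3   38.8] psi 0.312 Rz [ 0. -0. -1.] F [-0.79 -0.22 -6.06] M [-0.006  0.096 -0.009] w 13.9 g 50.0
```

The balance point is about 16 mm towards the boss, so I'm shifting the grip −15 mm.

Call:
{"name": "jog_arm", "arguments": {"commands": [0,0,0.004,0,0,0,0,0,0,0.008,0,0,0,0,0,0,0.0115,0,0,0,0,0,0,0.0115,0,0,0,0,0,0,0.0115,0,0,0,0.04,0,0,0.0115,0,0,0,0.04,0,0,0.0115,0,0,0,0.04,-0.015,0,0.0115,0,0,0,0.04,-0.015,0,0.0115,0,0,0,0.04,-0.015,0,0.0115,0,0,0,0.04,-0.015,0,0.0115,0,0,0,0,-0.015,0,0.0115,0,0,0,0,-0.015,0,0.0115,0,0,0,0,-0.015,0,0.0115,0,0,0,0,-0.015,0,0.0115,0,0,0,0,-0.015,0,0.0085,0,0,0,0,-0.015,0,0.0055,0,0,0,0,-0.015,0,0.0025,0,0,0,0,-0.015,0,0,0,0,0,0,-0.015,0,0,0,0,0,0]}}

```text
t: 29.28
tcp_pos: [447.4, -348.7, 39.4]
tcp_rot: [0.0, 0.589, 0.808, -0.0]
contact_force: [1.2, 0.1, -6.8]
width: 0.148
grasp_force: 50.0
```

```bash
python3 -c "
from fit import *
avg(9);st()"
```

```text
avgF [ 0.02  0.17 -6.56] M [-0.085  0.007 -0.001] sdM [0.034 0.033 0.033]
t 29.73 p [ 447.2 -348.5   38.7] psi 0.312 Rz [-0.  0. -1.] F [-0.45 -0.34 -6.43] M [-0.054  0.053  0.   ] w 13.6 g 50.0
```

Balanced. Carrying it to the middle slot.

Call:
{"name": "jog_arm", "arguments": {"commands": [0,0,-0.01,0,0,0,0,0,0,-0.03,0,0,0,0,0,0,-0.06,0,0,0,0,0,0,-0.095,0,0,0,0,0.005,0.002,-0.13,0,0,0,0,0.02,0.008,-0.146,0,0,0.01,0,0.045,0.018,-0.15,0,0,0.03,0,0.075,0.031,-0.15,0,0,0.05,0,0.105,0.043,-0.15,0,0,0.07,0,0.135,0.055,-0.15,0,0,0.09,0,0.165,0.067,-0.15,0,0,0.11,0,0.195,0.08,-0.15,0,0,0.13,0,0.225,0.092,-0.15,0,0,0.15,0,0.255,0.104,-0.15,0,0,0.17,0,0.285,0.116,-0.15,0,0,0.19,0,0.315,0.129,-0.15,0,0,0.21,0,0.345,0.141,-0.15,0,0,0.23,0,0.37,0.151,-0.15,0,0,0.245,0,0.385,0.157,-0.15,0,0,0.255,0,0.39,0.159,-0.15,0,0,0.26,0]}}

```text
t: 31.4
tcp_pos: [478.8, 73.7, 189.5]
tcp_rot: [0.0, 0.688, 0.726, 0.0]
contact_force: [-0.4, -1.3, -6.3]
width: 0.148
grasp_force: 50.0
```

```bash
python3 -c "
from fit import *
for i in range(4): vision.grab_frame('top')
st((497.2,311,175,-.104))"
```

```text
t 31.6 p [478.9  70.8 189.1] psi 0.052 Rz [ 0. -0. -1.] F [ 0.84 -0.27 -6.54] M [-0.134  0.046  0.019] w 13.8 g 50.0
  -> [0.239  0.0308 0.014 ] [1.00e-04 3.00e-04 1.56e-01]
```

Call:
{"name": "jog_arm", "arguments": {"commands": [0.01,0.001,0,0,0,0.01,0,0.03,0.004,0,0,0,0.02,0,0.06,0.008,0,0,0,0.04,0,0.09,0.012,0,0,0,0.06,0,0.12,0.016,0,0,0,0.08,0,0.15,0.019,0,0,0,0.1,0,0.18,0.023,0.005,0,0,0.12,0,0.21,0.027,0.01,0,0,0.14,0,0.23,0.03,0.014,0,0,0.15,0,0.239,0.0308,0.014,0,0,0.156,0,0.239,0.0308,0.014,0,0,0.156,0,0.239,0.0308,0.014,0,0,0.156,0,0.239,0.0308,0.014,0,0,0.156,0]}}

```text
t: 32.68
tcp_pos: [497.6, 310.2, 174.9]
tcp_rot: [0.0, 0.743, 0.669, -0.0]
contact_force: [-0.7, 0.1, -6.3]
width: 0.147
grasp_force: 50.0
```

```bash
python3 -c "
from fit import *
for i in range(2): vision.grab_frame('top')
st((497.2,311,32.2,-.104))
f=grab('scene');cv2.imwrite('pics/c3.png',cv2.resize(f['pixels'][90:250,290:500,::-1],(788,600),interpolation=cv2.INTER_CUBIC))"
```

```text
t 32.78 p [497.6 310.4 175.1] psi -0.105 Rz [ 0. -0. -1.] F [-0.35 -0.55 -7.33] M [-0.09   0.075 -0.016] w 13.9 g 50.0
  -> [ 0.0006 -0.0005  0.1429] [ 0.0001  0.0002 -0.0015]
```

View pics/c3.png

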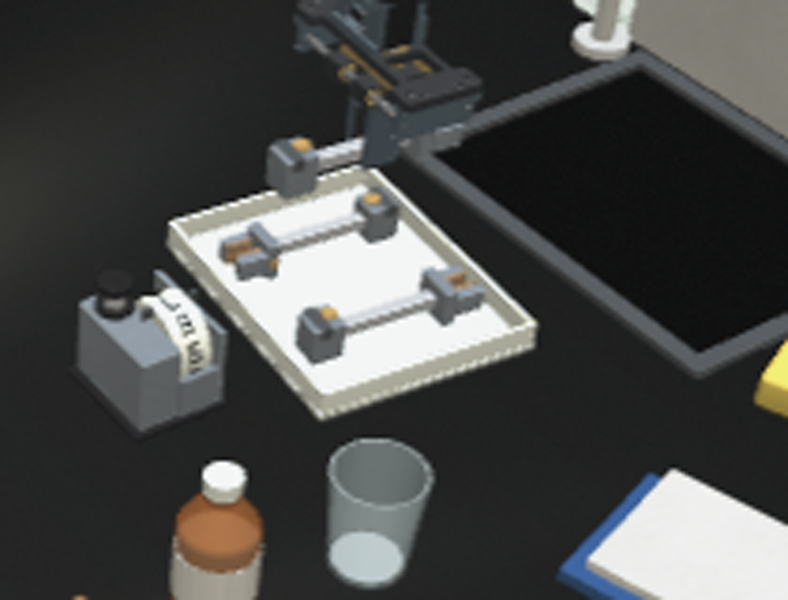

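Two clamps lie flat in their slots, at crop (310,225) and (390,310). The third hangs level above the free gap between them. Lowering it.

Call:
{"name": "jog_arm", "arguments": {"commands": [0.0006,0,0.015,0,0,0,0,0.0006,0,0.04,0,0,0,0,0.0006,0,0.07,0,0,0,0,0.0006,0,0.095,0,0,0,0,0.0006,0,0.112,0,0,0,0,0.0006,0,0.124,0,0,0,0,0.0006,0,0.132,0,0,0,0,0.0006,0,0.137,0,0,0,0,0.0006,0,0.14,0,0,0,0,0.0006,0,0.1415,0,0,0,0,0.0006,0,0.1425,0,0,0,0,0.0006,0,0.143,0,0,0,0,0.0006,0,0.143,0,0,0,0,0.0006,0,0.143,0,0,0,0]}}

```text
t: 34.0
tcp_pos: [497.8, 312.5, 32.3]
tcp_rot: [0.0, 0.743, 0.669, 0.001]
contact_force: [0.1, -0.8, -3.4]
width: 0.147
grasp_force: 50.0
```

Call:
{"name": "jog_arm", "arguments": {"commands": [0,0,0,0,0,0,0.035,0,0,0,0,0,0,0.035,0,0,0,0,0,0,0.035,0,0,0,0,0,0,0.035,0,0,-0.01,0,0,0,0.035,0,0,-0.03,0,0,0,0.035,0,0,-0.06,0,0,0,0.035,0,0,-0.1,0,0,0,0.035,0,0,-0.13,0,0,0,0,0,0,-0.15,0,0,0,0,0,0,-0.15,0,0,0,0,0,0,-0.15,0,0,0,0], "grip_force": 20}}

```text
t: 35.0
tcp_pos: [497.9, 312.6, 183.6]
tcp_rot: [0.0, 0.743, 0.669, 0.001]
contact_force: [-0.6, 0.4, 0.2]
width: 0.121
grasp_force: 0.0
```

```bash
python3 -c "
from fit import *
st((482,46.8,180,0))"
```

```text
t 35.0 p [497.9 312.6 183.6] psi -0.104 Rz [ 0.003  0.001 -1.   ] F [-0.55  0.36  0.24] M [-0.067  0.046 -0.012] w 11.0 g 0.0
  -> [-0.266   0.0118  0.0032] [ 0.0025 -0.0014 -0.1042]
```

Call:
{"name": "jog_arm", "arguments": {"commands": [-0.02,0.001,0,0,0,0,0,-0.05,0.002,0,0,0,0,0,-0.09,0.004,0,0,0,-0.03,0,-0.13,0.006,0,0,0,-0.06,0,-0.17,0.008,0,0,0,-0.104,0,-0.21,0.01,0,0,0,-0.104,0,-0.25,0.0118,0,0,0,-0.104,0,-0.266,0.0118,0.003,0,0,-0.104,0,-0.266,0.0118,0.003,0,0,-0.104,0,-0.266,0.0118,0.003,0,0,-0.104,0,-0.266,0.0118,0.003,0,0,-0.104,0,-0.266,0.0118,0.003,0,0,-0.104,0]}}

```text
t: 36.0
tcp_pos: [481.4, 47.4, 178.6]
tcp_rot: [-0.0, 0.707, 0.707, -0.0]
contact_force: [0.7, 0.3, -1.0]
width: 0.005
grasp_force: 0.0
```

```bash
python3 -c "
from fit import *
f=grab('scene');vision.grab_frame('scene');vision.grab_frame('scene');st((482,46.8,140,0),(482,46.8,120,0))"
```

```text
t 36.15 p [481.5  47.3 178.8] psi 0.001 Rz [-0.  0. -1.] F [ 0.13 -0.67  0.26] M [-0.113  0.018  0.047] w 0.7 g 0.0
  -> [-0.0005  0.0005  0.0388] [-0.0001 -0.      0.0011]
  -> [-0.0005  0.0005  0.0588] [-0.0001 -0.      0.0011]
```

Call:
{"name": "jog_arm", "arguments": {"commands": [0,0,0.02,0,0,0,0,0,0,0.036,0,0,0,0,0,0,0.042,0,0,0,0,0,0,0.046,0,0,0,0,0,0,0.05,0,0,0,0,0,0,0.054,0,0,0,0,0,0,0.057,0,0,0,0,0,0,0.059,0,0,0,0,0,0,0.059,0,0,0,0,0,0,0.059,0,0,0,0]}}

```text
t: 36.98
tcp_pos: [481.5, 46.6, 120.2]
tcp_rot: [0.0, 0.707, 0.707, 0.0]
contact_force: [-3.5, 2.0, 4.8]
width: 0.002
grasp_force: 2.2
```

Call:
{"name": "jog_arm", "arguments": {"commands": [0,0,0.0006,0,0,0,0,0,0,0.0012,0,0,0,0,0,0,0.0012,0,0,0,0]}}

```text
t: 37.23
tcp_pos: [481.7, 46.6, 119.2]
tcp_rot: [0.0, 0.707, 0.707, 0.0]
contact_force: [-5.5, 2.1, 14.5]
width: 0.003
grasp_force: 6.9
```

Call:
{"name": "jog_arm", "arguments": {"commands": [0,0,0.0006,0,0,0,0,0,0,0.001,0,0,0,0,0,0,0.001,0,0,0,0]}}

```text
t: 37.48
tcp_pos: [481.7, 46.5, 119.0]
tcp_rot: [0.0, 0.707, 0.707, 0.0]
contact_force: [-10.5, 1.8, 34.9]
width: 0.003
grasp_force: 17.6
```

The stop is at TCP 119.2. Letting up and checking the drum.

Call:
{"name": "jog_arm", "arguments": {"commands": [0,0,-0.005,0,0,0,0,0,0,-0.015,0,0,0,0,0,0,-0.0282,0,0,0,0,0,0,-0.0282,0,0,0,0,0,0,-0.0282,0,0,0,0]}}

```text
t: 37.9
tcp_pos: [482.2, 46.4, 146.2]
tcp_rot: [0.001, 0.707, 0.707, 0.001]
contact_force: [-0.1, 0.9, -0.6]
width: 0.007
grasp_force: 0.0
```

```bash
python3 -c "
from fit import *
st()
a=grab('scene')['pixels'][150:190,310:360,::-1];b=grab('top')['pixels'][205:245,195:245,::-1]
cv2.imwrite('pics/d1.png',cv2.resize(np.hstack([a,b]),(800,320),interpolation=cv2.INTER_CUBIC))"
```

```text
t 37.9 p [482.2  46.4 146.2] psi -0.0 Rz [ 0.002 -0.    -1.   ] F [-0.11  0.88 -0.61] M [-0.089  0.044 -0.043] w 0.6 g 0.0
```

View pics/d1.png

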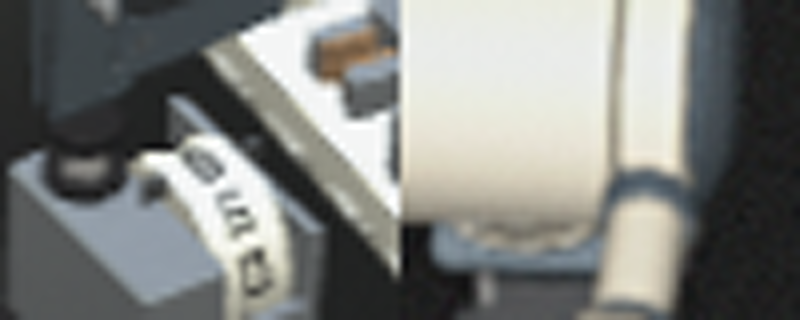

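The drum has stepped, though it's blurry from this angle. Pressing again, two presses per call.

Call:
{"name": "jog_arm", "arguments": {"commands": [0,0,0.01,0,0,0,0,0,0,0.017,0,0,0,0,0,0,0.023,0,0,0,0,0,0,0.0265,0,0,0,0,0,0,0.0274,0,0,0,0,0,0,0.0274,0,0,0,0,0,0,0.018,0,0,0,0,0,0,0.007,0,0,0,0,0,0,0,0,0,0,0,0,0,0,0,0,0,0,0,0,0.01,0,0,0,0,0,0,0.017,0,0,0,0,0,0,0.023,0,0,0,0,0,0,0.0265,0,0,0,0,0,0,0.0274,0,0,0,0,0,0,0.0274,0,0,0,0]}}

```text
t: 39.33
tcp_pos: [481.9, 46.5, 119.0]
tcp_rot: [0.0, 0.707, 0.707, 0.0]
contact_force: [-3.1, -0.5, 30.3]
width: 0.007
grasp_force: 14.8
```

Call:
{"name": "jog_arm", "arguments": {"commands": [0,0,-0.01,0,0,0,0,0,0,-0.02,0,0,0,0,0,0,-0.0274,0,0,0,0,0,0,-0.0274,0,0,0,0,0,0,-0.018,0,0,0,0,0,0,-0.01,0,0,0,0,0,0,-0.004,0,0,0,0,0,0,-0.001,0,0,0,0,0,0,0,0,0,0,0,0,0,0,0,0,0,0]}}

```text
t: 40.17
tcp_pos: [481.8, 46.5, 118.9]
tcp_rot: [0.0, 0.707, 0.707, 0.0]
contact_force: [-7.4, -0.4, 44.4]
width: 0.007
grasp_force: 21.9
```

Call:
{"name": "jog_arm", "arguments": {"commands": [0,0,-0.01,0,0,0,0,0,0,-0.02,0,0,0,0,0,0,-0.0274,0,0,0,0,0,0,-0.0274,0,0,0,0,0,0,-0.018,0,0,0,0,0,0,-0.01,0,0,0,0,0,0,-0.004,0,0,0,0,0,0,-0.001,0,0,0,0,0,0,0,0,0,0,0,0,0,0,0,0,0,0]}}

```text
t: 41.0
tcp_pos: [481.8, 46.5, 118.9]
tcp_rot: [0.0, 0.707, 0.707, 0.0]
contact_force: [-6.9, -0.3, 44.8]
width: 0.006
grasp_force: 22.4
```

Call:
{"name": "jog_arm", "arguments": {"commands": [0,0,-0.01,0,0,0,0,0,0,-0.03,0,0,0,0,-0.04,0,-0.05,0,0,0,0,-0.08,0,-0.06,0,0,0,0,-0.12,0,-0.06,0,0,0,0,-0.16,0,-0.06,0,0,0,0,-0.2,0,-0.06,0,0,0,0,-0.24,0,-0.06,0,0,0,0,-0.28,0,-0.06,0,0,0,0,-0.3,0,-0.06,0,0,0,0,-0.3,0,-0.06,0,0,0,0]}}

```text
t: 41.92
tcp_pos: [480.9, -257.5, 176.6]
tcp_rot: [-0.0, 0.708, 0.706, -0.0]
contact_force: [0.2, -0.1, -0.9]
width: 0.01
grasp_force: 0.0
```

```bash
python3 -c "
from fit import *
st((482,46.8,179,0))
a=grab('scene')['pixels'][150:190,310:360,::-1];b=grab('top')['pixels'][205:245,195:245,::-1]
cv2.imwrite('pics/d2.png',cv2.resize(np.hstack([a,b]),(800,320),interpolation=cv2.INTER_CUBIC))"
```

```text
t 41.92 p [ 480.9 -257.5  176.6] psi -0.004 Rz [-0.001 -0.    -1.   ] F [ 0.25 -0.06 -0.92] M [-0.123  0.074 -0.038] w 0.9 g 0.0
  -> [ 3.043e-01 -1.000e-04 -2.500e-03] [-0.001   0.0002 -0.0037]
```

View pics/d2.png

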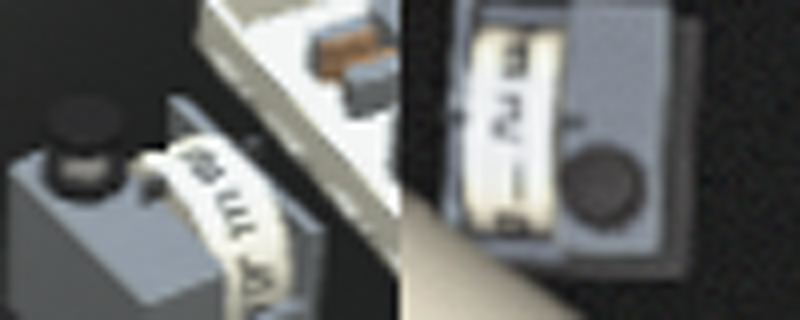

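After five presses the mark reads 2, with 3 above and 1 below. One more press is needed, done a bit more gently.

Call:
{"name": "jog_arm", "arguments": {"commands": [0.02,0,0,0,0,0,0,0.06,0,0,0,0,0,0,0.1,0,0,0,0,0,0,0.14,0,0,0,0,0,0,0.18,0,0,0,0,0,0,0.22,0,0,0,0,0,0,0.26,0,0,0,0,0,0,0.29,0,0,0,0,0,0,0.3,0,0.01,0,0,0,0,0.3,0,0.03,0,0,0,0,0.3,0,0.03,0,0,0,0,0.3,0,0.04,0,0,0,0,0.3,0,0.048,0,0,0,0,0.3,0,0.054,0,0,0,0,0.3,0,0.058,0,0,0,0,0.3,0,0.0594,0,0,0,0,0.3,0,0.0594,0,0,0,0]}}

```text
t: 43.43
tcp_pos: [480.9, 46.8, 119.3]
tcp_rot: [-0.001, 0.707, 0.707, -0.0]
contact_force: [-1.9, 3.3, 5.6]
width: 0.002
grasp_force: 2.6
```

Call:
{"name": "jog_arm", "arguments": {"commands": [0,0,-0.01,0,0,0,0,0,0,-0.03,0,0,0,0,-0.04,0,-0.05,0,0,0,0,-0.08,0,-0.06,0,0,0,0,-0.12,0,-0.06,0,0,0,0,-0.16,0,-0.06,0,0,0,0,-0.2,0,-0.06,0,0,0,0,-0.24,0,-0.06,0,0,0,0,-0.28,0,-0.06,0,0,0,0,-0.3,0,-0.06,0,0,0,0,-0.3,0,-0.06,0,0,0,0]}}

```text
t: 44.35
tcp_pos: [481.2, -257.8, 179.0]
tcp_rot: [0.001, 0.708, 0.706, -0.0]
contact_force: [-0.5, 0.0, -0.1]
width: 0.005
grasp_force: 0.0
```

```bash
python3 -c "
from fit import *
st()
f=grab('top')['pixels'][:,:,::-1]
a=cv2.resize(f[205:245,195:235],(400,400),interpolation=cv2.INTER_CUBIC);b=cv2.resize(f[165:285,90:210],(400,400),interpolation=cv2.INTER_CUBIC)
cv2.imwrite('pics/d3.png',np.hstack([a,b]))
F={c:grab(c) for c in('top','scene')}
c='scene'
print([(np.round(d['centre']),round(d['confidence'],2)) for d in nets.spot_point(c,'clamp_a_mid')])
for l,z in(('beaker',0),('reagent_bottle',0),('weight_box',0)):
  print(l,[np.round(w(F[c],d['centre'],z)) for c in F for d in nets.spot_point(c,l)[:1]] if 0 else [np.round(w(F['scene'],d['centre'],z)) for d in nets.spot_point('scene',l)[:1]])"
```

```text
t 44.35 p [ 481.2 -257.8  179. ] psi -0.004 Rz [ 0.001 -0.001 -1.   ] F [-0.46  0.01 -0.12] M [-0.064  0.115 -0.003] w 0.4 g 0.0
[(array([110., 251.]), 0.97), (array([178., 206.]), 0.85), (array([387., 162.]), 0.72)]
beaker [array([787.,  97.,   0.])]
reagent_bottle [array([743., -22.,   0.])]
weight_box [array([786.,  95.,   0.])]
```

View pics/d3.png

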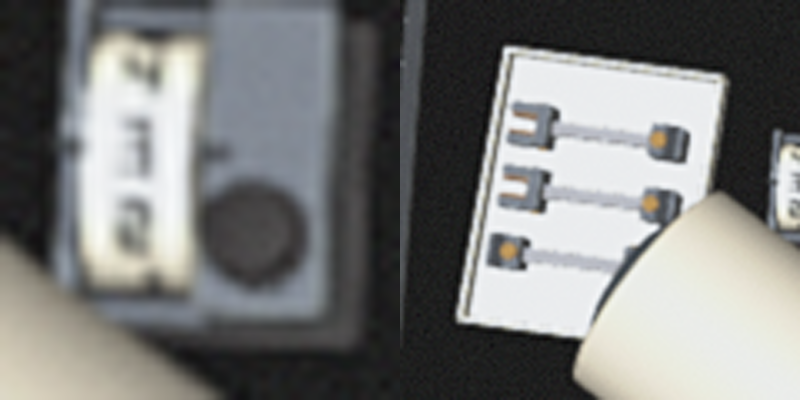

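The drum shows 3 at the mark, with 4 above and 2 below. Three clamps lie flat in the tray, no grey clamp was left on the bench, and the arm is clear of everything. Handing in.

```bash
python3 -c "
from h import *
print(r.close_job())"
```

```text
the job is handed in; nothing more can be done
None
```

All three grey clamps are lying flat in the white tray, the counter shows 3, and I handed the job in at about 44 s; a few button presses reached about 45 N at the fingertips, which counts against the run only if the 40 N limit covers the fingers.

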